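# Clamp the manifold in the welding fixture

## Robot

A 7-joint arm with a two-finger parallel gripper is mounted at the origin on the work surface. World frame = base frame: x ahead of the robot, y to its left, z up, the work surface at z = 0. Lengths are in m, angles in rad, forces in N, time in s.
With the tool pointing down it reaches from about 0.425 to 0.925 m from the base axis. Payload 6.8 kg.
Tool frame: the origin (TCP) lies on the centre line of the jaws, within the pads' length; the fingertips stand 25 mm ahead of it and the grasp point (between the pads) lies 6 mm ahead of it; z points along the fingers, y is the line along which they close (so a half turn about z gives the same grasp; the last joint's range is limited). The gripper opens to 85 mm and grips with 20 to 120 N. Pads are 22 mm wide; open, the fingers measure 114 mm over their backs; the gripper's body (76 mm by 85 mm) begins 54 mm behind the grasp point. The pads swing forward as they close: fully open they stand 13 mm farther back than shut.
Start: joints at [-1.287, 0.477, 0.022, 1.555, -0.011, 1.109, -0.083], TCP at [0.258, 0.624, 0.217] pointing down, gripper open.
Joint ranges: [-2.96, 2.96], [-0.34, 2.1], [-1.41, 1.46], [0.24, 2.44], [-1.37, 4.51], [0.17, 1.92], [-2.96, 2.96]. Speed limits (rad/s): [2.39, 2.39, 3.14, 3.14, 3.14, 3.14, 3.14].

## Interface

Orientations are given as a rotation vector (axis times angle).
In Python, from bench import status, imaging, workorder gives the robot as it stands.
- The arm moves only by the tool send_rows, never from a script. Its argument "steps" is a list of rows, each an object of numbers: "dx", "dy", "dz": the shift along the tool's x, y, z in cm; "yaw": the turn about the tool's z in degrees; "gripper": the opening, from 0 (shut) to 1 (fully open). A call has 1 to 5 rows; each row is the pose to reach, as a shift and turn from the pose commanded when the call began, along the tool's axes at that moment; what a row does not reach only later rows make up. A row lasts 1/8 s, in which the tool goes at most 62.5 mm and 10.7 degrees, less where a joint would pass 70% of its speed; a pose out of reach is approached as far as the arm can. A call with a gripper value outside its range is refused whole. The fingers move at their own pace and stop on an object; "force" is the grip in N (left out, the last holds). Time passes only in rows, so rows that repeat a pose let the fingers close. It gives the time, the measured TCP pose, the force, the opening and the grip force at its end, in the units of the state.
- status.get_obs(): the state, without advancing time (a new reading comes with each control period).
- imaging.grab_frame(name): name is "side" or "top" or "wrist"; returns a dict with "color" (480x640x3 uint8, red, green, blue), "depth" (480x640 float32, m along the optical axis (not along the pixel's ray), 0 where there is no reading), "K" (3x3 intrinsics, pixels), "k1" (the pictures are not rectified: a ray, as slopes to the right and down, at radius r is drawn at 1 + k1 r^2 times it, then the intrinsics apply), "R" (3x3) and "t" (3): a world point X has camera coordinates R X + t. Camera axes: x right, y down, z forward; pixel columns grow to the right and rows downward; lengths in m; the calibration is good to about 2 mm. A picture is of the moment at which its call begins.
- workorder.hand_in(): hands the job in; it is judged then, once.
The state is a dict: "clock": time; "joints": joint angles; "qvel": joint speeds; "tau": joint torques, N m; "tcp_pos": TCP position; "orientation": TCP orientation; "contact_force": force on the tool from outside, world axes, zero at the start; "moment": the same for the moment, N m; "grip_width": finger opening in m; "gripper_force": force on a finger pad.
Only numpy, scipy, OpenCV 4.12 (cv2) and the standard library are available. Lean on these libraries where they do the work, as an engineer would, in place of code of your own. Each camera call takes 0.05 s, during which the arm holds its last target. There are 200 camera calls.

## Task

Clamp the manifold flange for welding: with the back of a finger, push the clamp strap round over the flange until it rests against its stop pin, and only then push the cam lever on it all the way down. Nothing is to be lifted or carried: the manifold must stay as it lies on its seat, and the loose things around must stay where they are.

Things in the scene. Friction and masses are not known exactly. Their poses are not given: they have to be found in the camera images.
- fixture: Fixed welding fixture. Grey plate x -80 to 90, y -150 to 150 mm, 16 thick; origin on the table under it; turned at most 0.4 rad. In its frame, mm: strap's pivot post x 0, y -75; manifold's seat block x -30 to 80, y 40 to 120, top z 46, with four 9 mm pins (top z 58) at x -42 and at y 132 round the flange; stop pin 12 mm thick at x 21.5, y 0, top z 84. No loose thing stands at its -x side.
- strap (a joint): Angle of the clamp strap about its vertical pivot, rad. 0 = closed: along the fixture's +y, over the flange, against the stop pin (hard stop). Grows as the strap swings out anticlockwise seen from above, towards the fixture's -x side, to 1.9 at most; starts at 0.9 to 1.7. Stays where it is left: friction 0.22 N m, so 3 N of push 80 mm from the pivot moves it.
- strap_pivot (a point): Point on the strap's vertical pivot axis, 82 mm above the table (strap's top face); its y axis runs along the strap to the free end. Strap: steel bar 30 mm wide, 16 thick (66 to 82 mm above the table), from 22 mm behind the pivot to 163 mm ahead of it. Over the pivot two cheek plates (32 mm apart outside, 30 long) rise to 114 mm above the table and carry the cam lever.
- strap_tip (a point): Middle of the strap's free end face, 163 mm from the pivot axis, 74 mm above the table; axes as the strap's.
- lever (a joint): Angle of the cam lever about its level hinge pin, rad. 0 = raised 60 degrees above level; 1.047 = level, fully down (hard stop). It points away from the strap's free end (strap's -y) and goes down that way. Starts at 0 to 0.35. Stays where it is left: friction 0.4 N m, 5 to 7 N of push square to the paddle, slightly more at the end as the pad takes hold.
- lever_hinge (a point): Centre of the lever's hinge pin, straight above the strap's pivot axis, 102 mm above the table. It moves with the lever, which rides on the strap.
- lever_tip (a point): Middle of the lever's end, 106 mm from the hinge pin. The outer 58 mm are a flat black paddle 28 mm wide, 10 thick (5 mm either side of the line from hinge to tip); nearer the hinge a bar 14 mm wide, 8 thick. Fully down, the paddle's top face is 107 mm above the table.
- pad: Round steel foot, 24 mm across and 5 mm thick, under the strap 140 mm from the pivot; origin at the centre of its underside. The cam drives it down 3.8 mm per rad of the lever; with the strap closed and the lever down it presses on the flange, sprung, with some 13 N. With the lever up it clears the flange by 1.5 to 3 mm.
- manifold: Loose aluminium manifold end, about 0.6 kg: flange 120 (x) x 90 (y) x 12 mm with a short flared tube (52 mm across at the rim, 40 mm tall) at x 30, y 0. Origin at the centre of the flange's underside, 46 mm above the table, on the fixture's seat; flange top 58 mm, tube top 98 mm above the table.
- spray_can: Upright can, 52 mm diameter, 130 mm tall, loose on the table, 0.3 kg. Origin at the centre of its underside. Leave alone.
- collar: Loose aluminium pipe collar standing on the table, 60 mm outside diameter, 34 mm tall. Origin at the centre of its underside. Leave alone.
- angle_block: Loose L-shaped steel block, 60 (x) x 52 (y) mm, 50 mm tall. Origin at the centre of its underside. Leave alone.
Not all that is in view belongs to the job. What is shaped like the manifold but green or purple is not meant.

How it is judged:
On the way, in this order (a step that is already met when the one before it is completed fails the run):
1. the strap is swung over the flange to its stop, the lever still up (value of joint strap below 0.08 rad and value of joint lever below 0.6 rad), for 0.2 s.
2. the cam lever is fully down, the strap still at its stop (value of joint lever above 0.97 rad and value of joint strap below 0.08 rad), for 0.2 s.
At the end, for the whole second after the job is handed in: The strap is within 0.08 rad of its stop, the lever within 0.077 rad of fully down (joint above 0.97), the pad presses on the manifold with more than 3 N, the manifold lies flat (tilt below 0.06 rad) within 8 mm of where it started, all at rest, and each bystander is within 20 mm of its start (all of step 2 and contact force between pad and manifold above 3 N and velocity of joint strap between -0.05 and 0.05 rad/s and velocity of joint lever between -0.05 and 0.05 rad/s and distance of manifold from where it was at the start of the episode below 0.008 m and linear speed of manifold below 0.02 m/s and angle between manifold's own z axis and vertical below 0.06 rad and distance of each of spray_can, collar, angle_block from where it was at the start of the episode below 0.02 m); the robot touches nothing.
It fails at once if the lever is pushed down before the strap is over the flange (value of joint lever above 0.6 rad and value of joint strap above 0.12 rad).
It fails at once if the manifold is lifted, tipped or shoved more than 8 mm (distance of manifold from where it was at the start of the episode above 0.008 m or angle between manifold's own z axis and vertical above 0.1 rad).
It fails at once if a bystander is lifted, carried or pushed more than 20 mm (distance of any of spray_can, collar, angle_block from where it was at the start of the episode above 0.02 m).
It also fails if it takes over 48 s, if anything falls off the work surface, if the arm or the gripper's body presses on something with over 40 N, if the wrist force passes 120 N, or if a joint passes its speed limit or range.

## Working session

There is one attempt and no reset: what is moved stays moved. The work goes in short steps, Python scripts to look and compute and a tool call to move; the robot and the scene stay as the last step left them, time stands still between calls to the robot, and variables do not carry over. Pictures are saved under pics/ and viewed, at most 10 in all, crops included, and the job is handed in when it is done.

Besides the shell and the picture viewer there is one more tool, called after "Request:" as name(argument=value, ...), one argument or row to a line, values as JSON. send_rows: Moves the arm, as the interface text tells. Its arguments: {"type":"object","properties":{"steps":{"type":"array"},"force":{"type":"number"}},"required":["steps"]}

```bash
mkdir -p pics
cat > h.py <<'E'
import numpy as np,cv2,pickle
from bench import status,imaging,workorder
def grab(n,save=None):
    f=imaging.grab_frame(n)
    if save: cv2.imwrite('pics/'+save+'.png',f['color'][:,:,::-1]); pickle.dump(f,open(save+'.pkl','wb'))
    return f
def ray(f,u,v):
    K=f['K'];d=np.array([(u-K[0,2])/K[0,0],(v-K[1,2])/K[1,1]]);s=d.copy()
    for _ in range(20): s=d/(1+f['k1']*(s@s))
    return np.array([s[0],s[1],1.])
def world(f,u,v,z=None):
    r=ray(f,u,v);R=np.array(f['R']);t=np.array(f['t']);c=-R.T@t;w=R.T@r
    if z is None: k=np.median([x for x in f['depth'][int(v)-1:int(v)+2,int(u)-1:int(u)+2].ravel() if x>0] or [np.nan])
    else: k=(z-c[2])/w[2]
    return c+k*w
def proj(f,X):
    c=np.array(f['R'])@X+np.array(f['t']);s=c[:2]/c[2];s=s*(1+f['k1']*(s@s))
    return f['K'][:2,:2]@s+f['K'][:2,2]
E
python3 - <<'E'
from h import *
for n in('top','side'):
    f=grab(n,n+'0'); print(n,(-np.array(f['R']).T@f['t']).round(3))
o=status.get_obs();print(o['tcp_pos'],o['orientation'],o['clock'],o['contact_force'])
E
```

```text
top [0.46  0.105 0.872]
side [ 0.159 -0.476  0.587]
[0.2575529  0.62335428 0.21634747] [-6.11480523e-01 -3.08127880e+00  2.49590542e-03] 0.1 [-0.67518892  0.03947009 -0.45493119]
```

View pics/top0.png

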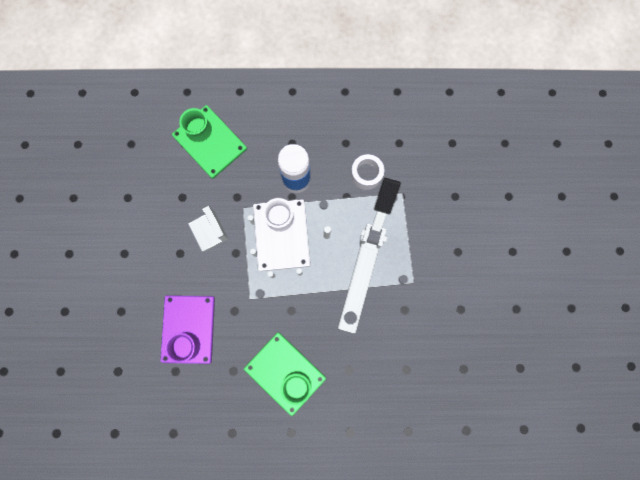

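View pics/side0.png

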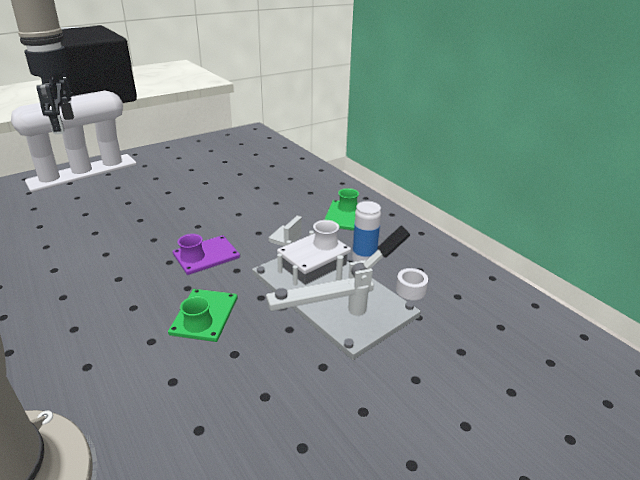

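Top view: the white manifold is at (281,235), on the seat with the pins around it. The green ones at (209,142) and (285,374) and the purple one at (188,330) are decoys. The strap runs from its pivot (374,237) to its tip (348,331), and the stop pin is at (327,230). The lever paddle is at (387,195), with the can at (294,165) and the collar at (368,172) nearby. I'll confirm with an enlarged crop.

Run:
```python
from h import *
for n,(x0,y0,w,h,s) in dict(top0=(235,140,200,200,3),side0=(240,190,200,165,4)).items():
    im=cv2.imread(f'pics/{n}.png')[y0:y0+h,x0:x0+w]
    cv2.imwrite(f'pics/{n}c.png',cv2.resize(im,None,fx=s,fy=s,interpolation=cv2.INTER_CUBIC)[:600,:800])
```

```text
(no output)
```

View pics/top0c.png

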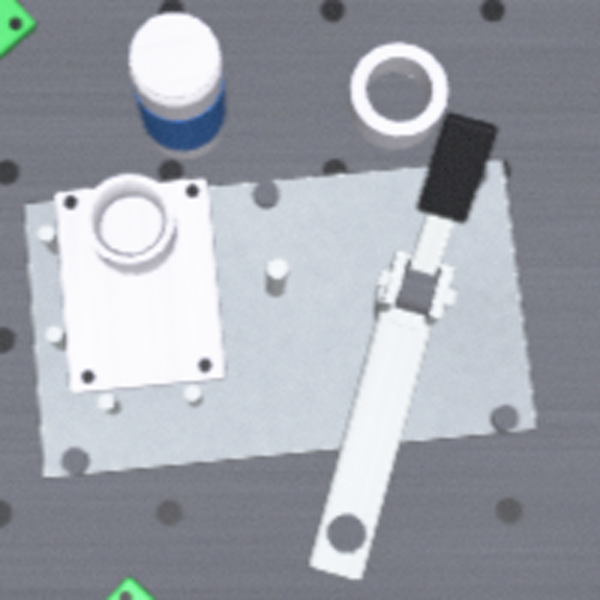

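View pics/side0c.png

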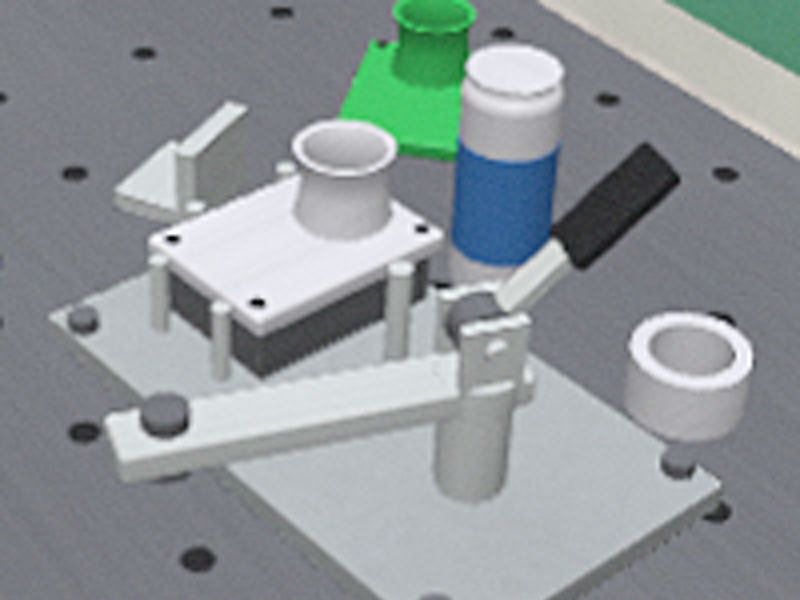

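The crops confirm the white manifold on its seat with the four pins. Strap end corners are at crop (310,566) and (362,579), plate corners at (25,205), (505,160), (537,428) and (43,477), and the stop pin's top at (278,267). In the side crop the lever end runs from (645,145) to (678,180).

Run:
```python
from h import *
T=pickle.load(open('top0.pkl','rb'));S=pickle.load(open('side0.pkl','rb'))
t=lambda x,y:(x/3-.17+235,y/3-.17+140); s=lambda x,y:(x/4+240,y/4+190)
def tri(pt,ps):
    A=[];b=[]
    for f,p in((T,pt),(S,ps)):
        c=-np.array(f['R']).T@f['t'];d=np.array(f['R']).T@ray(f,*p);d/=np.linalg.norm(d);P=np.eye(3)-np.outer(d,d);A.append(P);b.append(P@c)
    return np.linalg.lstsq(np.vstack(A),np.hstack(b),rcond=None)[0]
C=np.array([world(T,*t(*p),z=.016) for p in((25,205),(505,160),(537,428),(43,477))]);print(C.round(4))
L=np.array([[90,150],[90,-150],[-80,-150],[-80,150]])/1e3
from scipy.optimize import least_squares
def R2(a):return np.array([[np.cos(a),-np.sin(a)],[np.sin(a),np.cos(a)]])
r=least_squares(lambda q:((L@R2(q[0]).T+q[1:])-C[:,:2]).ravel(),[0,.5,.1]);q=r.x;print('fix',q,r.fun.round(4))
F=lambda x,y:R2(q[0])@[x,y]+q[1:]
piv=F(0,-.075);print('pivot',piv,'stop',F(.0215,0),'stop meas',world(T,*t(278,267),z=.084))
tip=(world(T,*t(310,566),z=.082)+world(T,*t(362,579),z=.082))/2;print('tip',tip,np.linalg.norm(tip[:2]-piv))
d=tip[:2]-piv;print('strap',np.arctan2(d[1],d[0])-np.pi/2-q[0])
print('tri strap tip corner L',tri(t(310,566),s(128,480)),tri(t(310,566),s(122,462)),'stoppin',tri(t(278,267),s(400,268)))
print('lever corners',tri(t(448,113),s(645,145)),tri(t(498,128),s(678,180)))
print('pivot tri cam',world(T,*t(418,290),z=.11))
print('can',world(T,*t(175,60),z=.13),'collar',world(T,*t(398,92),z=.034))
print('mani corners',[tri(t(*a),s(*b)).round(3) for a,b in(((72,392),(155,237)),((222,377),(262,328)),((206,180),(440,233)))])
```

```text
[[ 0.6584  0.2429  0.016 ]
 [ 0.6859 -0.0561  0.016 ]
 [ 0.5184 -0.0699  0.016 ]
 [ 0.491   0.2289  0.016 ]]
fix [0.08952965 0.58343125 0.08599474] [ 0.0013  0.0006  0.0006  0.0007 -0.0012 -0.0006 -0.0006 -0.0006]
pivot [0.59013701 0.01129512] stop [0.60484514 0.08791706] stop meas [0.60599344 0.0879572  0.084     ]
tip [0.4352689  0.05744485 0.082     ] 0.161598042640951
strap 1.1916515092815165
tri strap tip corner L [0.44160877 0.06812671 0.04391201] [0.44091666 0.0690671  0.05380198] stoppin [0.60604201 0.08826666 0.08018092]
lever corners [0.66864142 0.00260683 0.17112641] [ 0.66181311 -0.02373717  0.16968517]
pivot tri cam [0.58800263 0.0119304  0.11      ]
can [0.71280736 0.14425512 0.13      ] collar [0.72448224 0.0119846  0.034     ]
mani corners [array([0.54 , 0.207, 0.054]), array([0.548, 0.12 , 0.049]), array([0.663, 0.13 , 0.055])]
```

```bash
cat >> h.py <<'E'
from scipy.spatial.transform import Rotation as Ro
a0=.0895;PIV=np.array([.5901,.0113])
def push(th,gap,r=.085,half=.0145):   # tool xy and tool-y heading, finger back on strap's trailing side
    ph=np.pi/2+a0+th;u=np.array([np.cos(ph),np.sin(ph)]);n=np.array([-u[1],u[0]])
    return PIV+r*u+(.015+half+gap)*n, ph-np.pi/2
def rel(xy,z,head):
    o=status.get_obs();R=Ro.from_rotvec(o['orientation']).as_matrix()
    d=R.T@(np.array([*xy,z])-o['tcp_pos'])*100
    cur=np.arctan2(R[1,1],R[0,1]);yaw=-np.degrees((head-cur+np.pi)%(2*np.pi)-np.pi)
    print('dx %.2f dy %.2f dz %.2f yaw %.1f'%(*d,yaw),'| tgt',np.round([*xy,z],4))
def st():
    o=status.get_obs();print('t',o['clock'],'tcp',np.round(o['tcp_pos'],4),'R',np.round(o['orientation'],3),'F',np.round(o['contact_force'],1),'w',o['grip_width'],'q',np.round(o['joints'],2))
E
python3 - <<'E'
from h import *
st();p,h=push(1.19,.02);print(h);rel(p,.2,h)
E
```

```text
t 0.1 tcp [0.2576 0.6234 0.2163] R [-6.110e-01 -3.081e+00  2.000e-03] F [-0.7  0.  -0.5] w 0.08573329916393084 q [-1.29  0.48  0.02  1.56 -0.01  1.11 -0.08]
1.2794999999999996
dx -46.15 dy -49.64 dz 1.72 yaw -5.8 | tgt [ 0.4945 -0.0117  0.2   ]
```

Request:
send_rows(
  steps=[
    {"dx": -3.5,"dy": -3.8,"dz": 0,"yaw": -1,"gripper": 0},
    {"dx": -8,"dy": -8.5,"dz": 0,"yaw": -2,"gripper": 0},
    {"dx": -12,"dy": -13,"dz": 0,"yaw": -3,"gripper": 0},
    {"dx": -16,"dy": -17.2,"dz": 0,"yaw": -4,"gripper": 0},
    {"dx": -20,"dy": -21.5,"dz": 0,"yaw": -5.8,"gripper": 0},
  ],
)

```text
clock: 0.72
tcp_pos: [0.3609, 0.3467, 0.217]
orientation: [-0.454, -3.109, 0.0]
contact_force: [0.8, 0.2, 0.1]
grip_width: 0.0
gripper_force: 0.0
```

Run:
```python
from h import *
st();p,h=push(1.19,.02);rel(p,.2,h)
```

```text
t 0.725 tcp [0.3609 0.3467 0.217 ] R [-0.454 -3.109  0.   ] F [0.8 0.2 0.1] w 2.4369818079484177e-05 q [-0.96  0.19  0.08  1.97 -0.02  0.98  0.41]
dx -23.04 dy -30.53 dz 1.71 yaw 0.1 | tgt [ 0.4945 -0.0117  0.2   ]
```

Request:
send_rows(
  steps=[
    {"dx": -4.6,"dy": -6,"dz": 0,"gripper": 0},
    {"dx": -9.2,"dy": -12,"dz": 0,"gripper": 0},
    {"dx": -13.8,"dy": -18,"dz": 0,"gripper": 0},
    {"dx": -18.4,"dy": -24.4,"dz": 0.5,"gripper": 0},
    {"dx": -21.5,"dy": -28.5,"dz": 1,"gripper": 0},
  ],
)

```text
validation failed for argument at $.st...
```

Request:
send_rows(
  steps=[
    {"dx": 0,"dy": 0,"dz": 0,"gripper": 0},
  ],
)

```text
validation failed for argument at $.st...
```

Run:
```python
from h import *
st();p,h=push(1.19,.02);rel(p,.2,h);rel(p,.087,h)
f=grab('wrist','w1')
```

```text
t 0.725 tcp [0.3609 0.3467 0.217 ] R [-0.454 -3.109  0.   ] F [0.8 0.2 0.1] w 2.4369818079484177e-05 q [-0.96  0.19  0.08  1.97 -0.02  0.98  0.41]
dx -23.04 dy -30.53 dz 1.71 yaw 0.1 | tgt [ 0.4945 -0.0117  0.2   ]
dx -23.04 dy -30.52 dz 13.01 yaw 0.1 | tgt [ 0.4945 -0.0117  0.087 ]
```

View pics/w1.png

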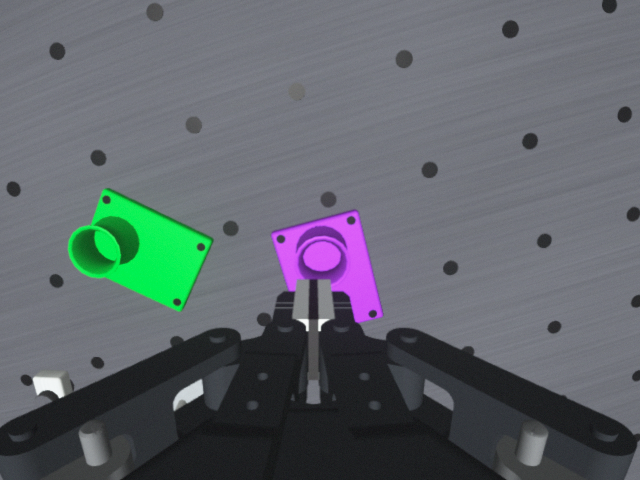

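The move was refused because the rows need a yaw field. The wrist view shows the shut fingers at (312,300), above the purple decoy at (325,260).

Request:
send_rows(
  steps=[
    {"dx": -4.6,"dy": -6,"dz": 0,"yaw": 0,"gripper": 0},
    {"dx": -9.2,"dy": -12,"dz": 0,"yaw": 0,"gripper": 0},
    {"dx": -13.8,"dy": -18,"dz": 0,"yaw": 0,"gripper": 0},
    {"dx": -18.4,"dy": -24.4,"dz": 0.5,"yaw": 0,"gripper": 0},
    {"dx": -21.5,"dy": -28.5,"dz": 1,"yaw": 0,"gripper": 0},
  ],
)

```text
clock: 1.4
tcp_pos: [0.4699, 0.0545, 0.2104]
orientation: [0.454, 3.108, 0.001]
contact_force: [-0.3, 0.1, -0.0]
grip_width: -0.0002
gripper_force: 0.0
```

Request:
send_rows(
  steps=[
    {"dx": -0.6,"dy": -0.8,"dz": 0.2,"yaw": 0,"gripper": 0},
    {"dx": -0.6,"dy": -0.8,"dz": 0.2,"yaw": 0,"gripper": 0},
  ],
)

```text
clock: 1.65
tcp_pos: [0.4727, 0.0467, 0.2079]
orientation: [-0.457, -3.107, 0.0]
contact_force: [0.3, 0.4, -0.8]
grip_width: 0.0003
gripper_force: 0.0
```

Run:
```python
from h import *
st();p,h=push(1.19,.02);rel(p,.2,h);rel(p,.087,h)
```

```text
t 1.65 tcp [0.4727 0.0467 0.2079] R [-0.457 -3.107  0.   ] F [ 0.3  0.4 -0.8] w 0.0002833105235065976 q [-0.53  0.15  0.33  2.05 -0.06  0.95  1.12]
dx -3.76 dy -4.97 dz 0.79 yaw -0.0 | tgt [ 0.4945 -0.0117  0.2   ]
dx -3.77 dy -4.96 dz 12.09 yaw -0.0 | tgt [ 0.4945 -0.0117  0.087 ]
```

Request:
send_rows(
  steps=[
    {"dx": -2,"dy": -2.5,"dz": 0,"yaw": 0,"gripper": 0},
    {"dx": -3.8,"dy": -5,"dz": 0,"yaw": 0,"gripper": 0},
    {"dx": -3.8,"dy": -5,"dz": 3,"yaw": 0,"gripper": 0},
    {"dx": -3.8,"dy": -5,"dz": 6,"yaw": 0,"gripper": 0},
    {"dx": -3.8,"dy": -5,"dz": 9,"yaw": 0,"gripper": 0},
  ],
)

```text
clock: 2.28
tcp_pos: [0.495, -0.0092, 0.1173]
orientation: [-0.449, -3.109, -0.002]
contact_force: [0.8, -0.4, -0.6]
grip_width: -0.0002
gripper_force: 0.0
```

Run:
```python
from h import *
st();p,h=push(1.19,.02);rel(p,.088,h)
grab('side','s2');f=grab('wrist','w2')
```

```text
t 2.275 tcp [ 0.495  -0.0092  0.1173] R [-4.490e-01 -3.109e+00 -2.000e-03] F [ 0.8 -0.4 -0.6] w -0.00018753828335081382 q [-0.4   0.32  0.35  2.09 -0.16  0.75  1.34]
dx -0.02 dy -0.26 dz 2.93 yaw 0.3 | tgt [ 0.4945 -0.0117  0.088 ]
```

View pics/s2.png

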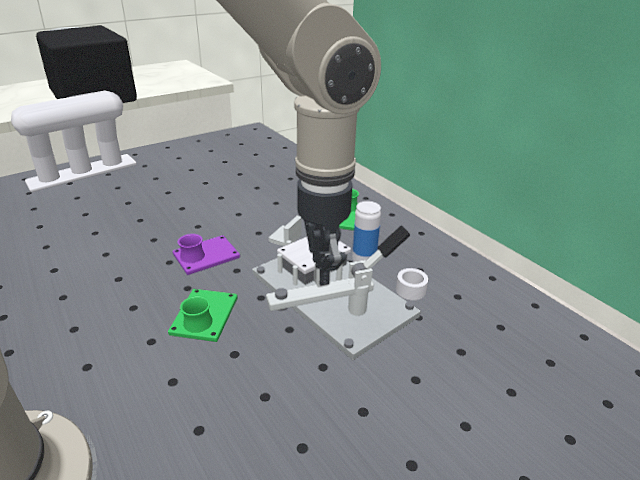

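Run:
```python
from h import *
f=pickle.load(open('s2.pkl','rb'))
o=status.get_obs()
for X in ([.495,-.0092,.1173],[.495,-.0092,.0923],[.435,.0574,.082],[.5901,.0113,.082],[.45,.05,.09]): print(X,proj(f,np.array(X)).round(0))
print(world(f,324,278),world(f,324,270),world(f,324,293), world(f,300,293))
t=pickle.load(open('top0.pkl','rb'))
for X in ([.495,-.0092,.0923],[.435,.0574,.082],[.5901,.0113,.082]): print(X,proj(t,np.array(X)).round(0))
```

```text
[0.495, -0.0092, 0.1173] [322. 290.]
[0.495, -0.0092, 0.0923] [321. 302.]
[0.435, 0.0574, 0.082] [268. 298.]
[0.5901, 0.0113, 0.082] [360. 280.]
[0.45, 0.05, 0.09] [278. 293.]
[ 0.48980768 -0.02134895  0.15111016] [ 0.47358328 -0.04304576  0.18638618] [0.52067034 0.01973639 0.0794922 ] [0.48703707 0.04194926 0.07940979]
[0.495, -0.0092, 0.0923] [387. 294.]
[0.435, 0.0574, 0.082] [347. 331.]
[0.5901, 0.0113, 0.082] [373. 238.]
```

Run:
```python
from h import *
im=cv2.imread('pics/s2.png')[200:340,240:420]
cv2.imwrite('pics/s2c.png',cv2.resize(im,None,fx=4,fy=4,interpolation=cv2.INTER_CUBIC))
f=pickle.load(open('s2.pkl','rb'))
for v in range(270,312,4): print(v,world(f,322,v).round(3))
```

```text
270 [ 0.472 -0.04   0.185]
274 [ 0.486 -0.021  0.16 ]
278 [ 0.486 -0.021  0.153]
282 [ 0.486 -0.021  0.145]
286 [ 0.49  -0.016  0.132]
290 [0.521 0.027 0.081]
294 [0.517 0.02  0.079]
298 [0.516 0.018 0.072]
302 [0.55  0.065 0.013]
306 [0.543 0.055 0.015]
310 [0.537 0.047 0.013]
```

View pics/s2c.png

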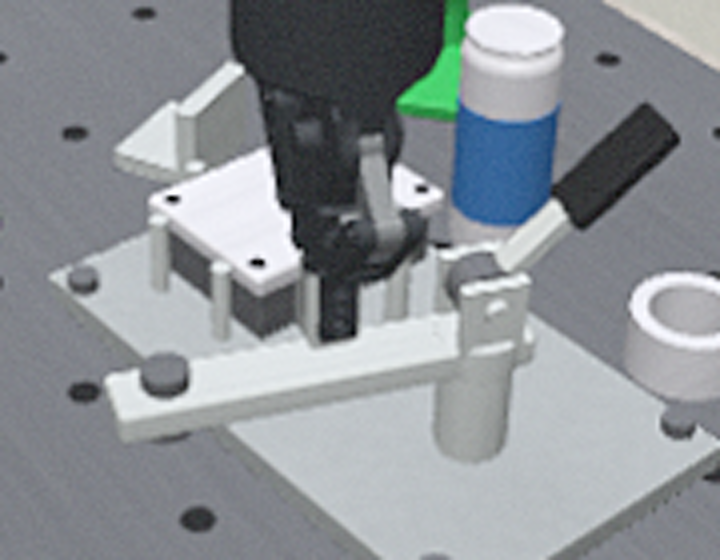

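Run:
```python
from h import *
st()
f=pickle.load(open('w2.pkl','rb'))
print('cam',(-np.array(f['R']).T@f['t']).round(3))
for u in (290,300,312,325,335):
    print(u,[tuple(world(f,u,v).round(3)) for v in (270,280,290,300,320)])
print('proj tip',proj(f,np.array([.495,-.0092,.0923])), 'pivot',proj(f,np.array([.59,.0113,.114])))
f=grab('side');print([tuple(world(f,322,v).round(3)) for v in range(278,300,3)])
```

```text
t 2.375 tcp [ 0.4925 -0.0096  0.1157] R [-4.480e-01 -3.103e+00  2.000e-03] F [-0.7  0.   0.9] w 2.6483637744761037e-05 q [-0.4   0.33  0.35  2.09 -0.16  0.75  1.34]
cam [0.43  0.009 0.272]
290 [(np.float64(0.514), np.float64(-0.033), np.float64(0.015)), (np.float64(0.521), np.float64(-0.036), np.float64(0.017)), (np.float64(0.528), np.float64(-0.038), np.float64(0.018)), (np.float64(0.483), np.float64(-0.016), np.float64(0.145)), (np.float64(0.477), np.float64(-0.012), np.float64(0.172))]
300 [(np.float64(0.515), np.float64(-0.026), np.float64(0.017)), (np.float64(0.48), np.float64(-0.011), np.float64(0.134)), (np.float64(0.48), np.float64(-0.011), np.float64(0.145)), (np.float64(0.48), np.float64(-0.011), np.float64(0.154)), (np.float64(0.481), np.float64(-0.01), np.float64(0.167))]
312 [(np.float64(0.518), np.float64(-0.018), np.float64(0.018)), (np.float64(0.481), np.float64(-0.007), np.float64(0.134)), (np.float64(0.481), np.float64(-0.007), np.float64(0.144)), (np.float64(0.481), np.float64(-0.007), np.float64(0.154)), (np.float64(0.482), np.float64(-0.007), np.float64(0.167))]

[... 445 characters left out ...]
), np.float64(-0.006), np.float64(0.017)), (np.float64(0.487), np.float64(0.0), np.float64(0.145)), (np.float64(0.481), np.float64(0.0), np.float64(0.172))]
proj tip [315.45826107 275.07353763] pivot [404.19784511 441.75130934]
[(np.float64(0.486), np.float64(-0.022), np.float64(0.153)), (np.float64(0.486), np.float64(-0.022), np.float64(0.148)), (np.float64(0.486), np.float64(-0.021), np.float64(0.141)), (np.float64(0.49), np.float64(-0.016), np.float64(0.13)), (np.float64(0.522), np.float64(0.027), np.float64(0.081)), (np.float64(0.517), np.float64(0.021), np.float64(0.08)), (np.float64(0.516), np.float64(0.018), np.float64(0.076)), (np.float64(0.516), np.float64(0.018), np.float64(0.07))]
```

View pics/w2.png

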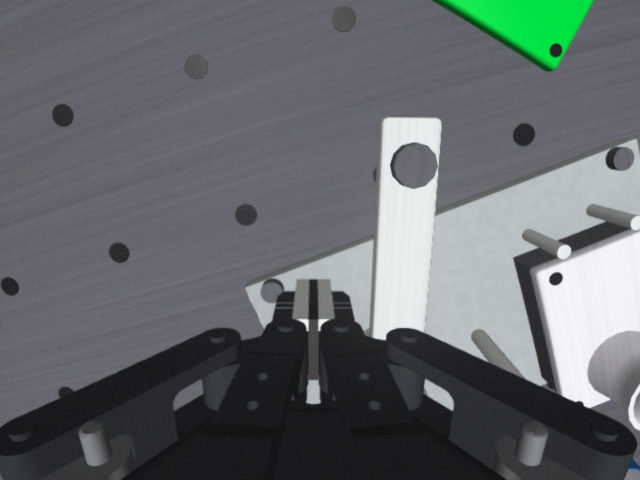

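The wrist and side depth images agree that the shut fingertips stand at z ≈ 0.128, about 36 mm higher than the nominal figure. The strap end is at (413,120), and the fingers at (312,280) are on its trailing side. I'll descend in stages and go by the camera height of the tips.

Request:
send_rows(
  steps=[
    {"dx": 0,"dy": 0,"dz": 1.5,"yaw": 0,"gripper": 0},
    {"dx": 0,"dy": 0,"dz": 3,"yaw": 0,"gripper": 0},
    {"dx": 0,"dy": 0,"dz": 3,"yaw": 0,"gripper": 0},
  ],
)

```text
clock: 2.8
tcp_pos: [0.4942, -0.012, 0.0873]
orientation: [-0.454, -3.107, 0.001]
contact_force: [-0.6, -0.6, 0.4]
grip_width: 0.0002
gripper_force: 0.0
```

```bash
cat >> h.py <<'E'
def tips():
    # lowest points of the gripper seen by side camera around TCP
    f=grab('side');o=status.get_obs();P=[]
    c=proj(f,o['tcp_pos'])
    for u in range(int(c[0])-12,int(c[0])+13):
        for v in range(int(c[1])-30,int(c[1])+25):
            if f['color'][v,u].max()<80:
                w=world(f,u,v)
                if np.linalg.norm(w[:2]-o['tcp_pos'][:2])<.03:P.append(w)
    P=np.array(P);i=np.argsort(P[:,2])[:12];print('tip z',P[i,2].round(3),P[i].mean(0).round(3))
E
python3 - <<'E'
from h import *
st();tips()
E
```

```text
t 2.8 tcp [ 0.4942 -0.012   0.0873] R [-4.540e-01 -3.107e+00  1.000e-03] F [-0.6 -0.6  0.4] w 0.0001538921393180013 q [-0.38  0.38  0.33  2.11 -0.19  0.68  1.36]
tip z [0.107 0.109 0.109 0.109 0.11  0.11  0.11  0.11  0.111 0.111 0.111 0.112] [ 0.489 -0.024  0.11 ]
```

```bash
cat >> h.py <<'E'
def tips2():
    f=grab('side');o=status.get_obs();b=pickle.load(open('side0.pkl','rb'))
    c=proj(f,o['tcp_pos']).astype(int)
    for u in range(c[0]-8,c[0]+9,3):
        col=[]
        for v in range(c[1]-16,c[1]+40):
            if b['depth'][v,u]-f['depth'][v,u]>.02 and f['depth'][v,u]>0: col.append(v)
        print(u,(max(col),world(f,u,max(col)-1).round(3),f['color'][max(col)-1,u]) if col else None)
E
python3 - <<'E'
from h import *
tips2()
E
```

```text
314 (296, array([ 0.484, -0.004,  0.109]), array([216, 222, 222], dtype=uint8))
317 (302, array([ 0.482, -0.016,  0.105]), array([152, 156, 158], dtype=uint8))
320 (302, array([ 0.485, -0.02 ,  0.107]), array([133, 135, 138], dtype=uint8))
323 (302, array([ 0.488, -0.024,  0.109]), array([127, 128, 128], dtype=uint8))
326 (301, array([ 0.492, -0.025,  0.109]), array([82, 85, 85], dtype=uint8))
329 (300, array([ 0.502, -0.02 ,  0.103]), array([127, 133, 132], dtype=uint8))
```

Request:
send_rows(
  steps=[
    {"dx": 0,"dy": 0,"dz": 1.5,"yaw": 0,"gripper": 0},
    {"dx": 0,"dy": 0,"dz": 3,"yaw": 0,"gripper": 0},
    {"dx": 0,"dy": 0,"dz": 3.4,"yaw": 0,"gripper": 0},
    {"dx": 0,"dy": 0,"dz": 3.4,"yaw": 0,"gripper": 0},
  ],
)

```text
clock: 3.4
tcp_pos: [0.4947, -0.0122, 0.0537]
orientation: [-0.455, -3.107, 0.001]
contact_force: [0.0, 0.4, -0.0]
grip_width: 0.0003
gripper_force: 0.0
```

Run:
```python
from h import *
st();tips2()
for th in (1.19,1.0,.8,.6,.4,.2,.05,0):
    p,h=push(th,0,r=.08);print(th,end=' ');rel(p,.053,h)
```

```text
t 3.4 tcp [ 0.4947 -0.0122  0.0537] R [-4.550e-01 -3.107e+00  1.000e-03] F [ 0.   0.4 -0. ] w 0.0002599903068852599 q [-0.35  0.43  0.31  2.13 -0.22  0.61  1.39]
313 None
316 (317, array([ 0.481, -0.014,  0.074]), array([167, 172, 173], dtype=uint8))
319 (319, array([ 0.485, -0.017,  0.069]), array([152, 158, 158], dtype=uint8))
322 (318, array([ 0.487, -0.023,  0.075]), array([76, 80, 78], dtype=uint8))
325 (318, array([ 0.492, -0.025,  0.074]), array([149, 153, 155], dtype=uint8))
328 (316, array([ 0.496, -0.027,  0.078]), array([56, 57, 60], dtype=uint8))
1.19 dx -0.44 dy 2.03 dz 0.11 yaw 0.0 | tgt [0.505 0.006 0.053]
1.0 dx -0.02 dy 3.59 dz 0.11 yaw 10.9 | tgt [0.5055 0.0222 0.053 ]
0.8 dx 0.08 dy 5.29 dz 0.11 yaw 22.4 | tgt [0.5094 0.0388 0.053 ]
0.6 dx -0.15 dy 6.98 dz 0.11 yaw 33.8 | tgt [0.5164 0.0543 0.053 ]
0.4 dx -0.71 dy 8.58 dz 0.11 yaw 45.3 | tgt [0.5264 0.068  0.053 ]
0.2 dx -1.58 dy 10.05 dz 0.11 yaw 56.8 | tgt [0.539  0.0795 0.053 ]
0.05 dx -2.42 dy 11.01 dz 0.11 yaw 65.3 | tgt [0.5498 0.0864 0.053 ]
0 dx -2.73 dy 11.31 dz 0.11 yaw 68.2 | tgt [0.5536 0.0883 0.053 ]
```

Request:
send_rows(
  steps=[
    {"dx": -0.2,"dy": 1,"dz": 0.3,"yaw": 0,"gripper": 0},
    {"dx": -0.4,"dy": 2,"dz": 0.3,"yaw": 0,"gripper": 0},
    {"dx": -0.2,"dy": 2.8,"dz": 0.3,"yaw": 5,"gripper": 0},
    {"dx": 0,"dy": 3.6,"dz": 0.3,"yaw": 11,"gripper": 0},
    {"dx": 0.1,"dy": 4.4,"dz": 0.3,"yaw": 17,"gripper": 0},
  ],
)

```text
clock: 4.08
tcp_pos: [0.5069, 0.0305, 0.0514]
orientation: [0.914, 3.005, -0.001]
contact_force: [0.2, -3.8, -0.6]
grip_width: -0.0001
gripper_force: 1.4
```

```bash
cat >> h.py <<'E'
def strap(save=None):
    f=grab('top',save)
    # top-face points of strap: height 78..86 mm, within 60..165 mm of pivot
    P=np.array([world(f,u,v) for u in range(255,400,2) for v in range(200,345,2)])
    d=P[:,:2]-PIV;r=np.hypot(*d.T);m=(abs(P[:,2]-.082)<.005)&(r>.05)&(r<.167)
    a=np.arctan2(d[m,1],d[m,0])-np.pi/2-a0
    a=a[(a>-.3)&(a<1.6)];print('strap th',np.median(a),len(a),np.percentile(a,[10,90]))
E
python3 - <<'E'
from h import *
st();strap()
for th in (.8,.6,.4,.2,.05,0):
    p,h=push(th,0,r=.08);print(th,end=' ');rel(p,.051,h)
E
```

```text
t 4.075 tcp [0.5069 0.0305 0.0514] R [ 9.140e-01  3.005e+00 -1.000e-03] F [ 0.2 -3.8 -0.6] w -0.00011891590713715894 q [-0.49  0.46  0.38  2.11 -0.29  0.62  1.07]
strap th 0.878395381207577 131 [0.79176214 0.99711521]
0.8 dx 0.20 dy 0.67 dz 0.03 yaw 5.1 | tgt [0.5094 0.0388 0.051 ]
0.6 dx 0.47 dy 2.34 dz 0.03 yaw 16.5 | tgt [0.5164 0.0543 0.051 ]
0.4 dx 0.42 dy 4.05 dz 0.03 yaw 28.0 | tgt [0.5264 0.068  0.051 ]
0.2 dx 0.02 dy 5.70 dz 0.03 yaw 39.4 | tgt [0.539  0.0795 0.051 ]
0.05 dx -0.49 dy 6.87 dz 0.03 yaw 48.0 | tgt [0.5498 0.0864 0.051 ]
0 dx -0.70 dy 7.25 dz 0.03 yaw 50.9 | tgt [0.5536 0.0883 0.051 ]
```

Contact (3.8 N), and the strap is moving as modelled.

Request:
send_rows(
  steps=[
    {"dx": 0.2,"dy": 0.8,"dz": 0,"yaw": 6,"gripper": 0},
    {"dx": 0.35,"dy": 1.6,"dz": 0,"yaw": 11,"gripper": 0},
    {"dx": 0.45,"dy": 2.4,"dz": 0,"yaw": 17,"gripper": 0},
    {"dx": 0.45,"dy": 3.2,"dz": 0,"yaw": 22,"gripper": 0},
    {"dx": 0.4,"dy": 4,"dz": 0,"yaw": 28,"gripper": 0},
  ],
)

```text
clock: 4.75
tcp_pos: [0.5244, 0.0667, 0.0511]
orientation: [-1.609, -2.695, 0.002]
contact_force: [-3.6, -0.7, 1.1]
grip_width: 0.0
gripper_force: 1.6
```

Run:
```python
from h import *
st();strap()
for th in (.3,.2,.1,.05,0,-.03):
    p,h=push(th,0,r=.08);print(th,end=' ');rel(p,.051,h)
```

```text
t 4.75 tcp [0.5244 0.0667 0.0511] R [-1.609e+00 -2.695e+00  2.000e-03] F [-3.6 -0.7  1.1] w 6.198214084744531e-06 q [-0.64  0.52  0.51  2.06 -0.4   0.66  0.63]
strap th 0.42331292053048986 47 [0.35087075 0.51664239]
0.3 dx 0.22 dy 0.89 dz 0.01 yaw 5.8 | tgt [0.5324 0.0741 0.051 ]
0.2 dx 0.39 dy 1.72 dz 0.01 yaw 11.6 | tgt [0.539  0.0795 0.051 ]
0.1 dx 0.48 dy 2.57 dz 0.01 yaw 17.3 | tgt [0.5461 0.0843 0.051 ]
0.05 dx 0.49 dy 3.00 dz 0.01 yaw 20.2 | tgt [0.5498 0.0864 0.051 ]
0 dx 0.48 dy 3.42 dz 0.01 yaw 23.0 | tgt [0.5536 0.0883 0.051 ]
-0.03 dx 0.47 dy 3.68 dz 0.01 yaw 24.7 | tgt [0.5559 0.0894 0.051 ]
```

Request:
send_rows(
  steps=[
    {"dx": 0.25,"dy": 0.9,"dz": 0,"yaw": 6,"gripper": 0},
    {"dx": 0.4,"dy": 1.7,"dz": 0,"yaw": 12,"gripper": 0},
    {"dx": 0.45,"dy": 2.3,"dz": 0,"yaw": 16,"gripper": 0},
    {"dx": 0.5,"dy": 2.8,"dz": 0,"yaw": 19,"gripper": 0},
    {"dx": 0.5,"dy": 3.1,"dz": 0,"yaw": 22,"gripper": 0},
  ],
)

```text
clock: 5.42
tcp_pos: [0.5493, 0.0866, 0.0509]
orientation: [-2.09, -2.342, 0.002]
contact_force: [-2.8, 2.7, 0.5]
grip_width: 0.0003
gripper_force: 1.6
```

Request:
send_rows(
  steps=[
    {"dx": 0,"dy": 0.2,"dz": 0,"yaw": 1,"gripper": 0},
    {"dx": 0,"dy": 0.3,"dz": 0,"yaw": 1,"gripper": 0},
  ],
)

```text
clock: 5.68
tcp_pos: [0.5527, 0.086, 0.0509]
orientation: [-2.111, -2.324, 0.001]
contact_force: [-2.1, 1.2, -0.7]
grip_width: -0.0004
gripper_force: 1.6
```

Run:
```python
from h import *
st();strap()
for th in (0,-.03):
    p,h=push(th,0,r=.08);print(th,end=' ');rel(p,.051,h)
```

```text
t 5.675 tcp [0.5527 0.086  0.0509] R [-2.111e+00 -2.324e+00  1.000e-03] F [-2.1  1.2 -0.7] w -0.00038937365754286774 q [-0.73  0.58  0.61  2.   -0.5   0.72  0.29]
strap th -0.00904090368522778 13 [-0.05195782  0.07269615]
0 dx 0.25 dy 0.08 dz 0.00 yaw 0.3 | tgt [0.5536 0.0883 0.051 ]
-0.03 dx 0.33 dy 0.33 dz 0.00 yaw 2.1 | tgt [0.5559 0.0894 0.051 ]
```

Request:
send_rows(
  steps=[
    {"dx": 0,"dy": 0.2,"dz": 0,"yaw": 0,"gripper": 0},
    {"dx": 0,"dy": 0.3,"dz": 0,"yaw": 0,"gripper": 0},
  ],
)

```text
clock: 5.98
tcp_pos: [0.5552, 0.0858, 0.051]
orientation: [-2.113, -2.322, 0.002]
contact_force: [-7.9, 2.1, 3.9]
grip_width: 0.0001
gripper_force: 4.0
```

Request:
send_rows(
  steps=[
    {"dx": 0,"dy": 0.15,"dz": 0,"yaw": 0,"gripper": 0},
    {"dx": 0,"dy": 0.2,"dz": 0,"yaw": 0,"gripper": 0},
  ],
)

```text
clock: 6.22
tcp_pos: [0.5552, 0.0858, 0.0509]
orientation: [-2.111, -2.319, 0.006]
contact_force: [-13.7, 2.6, 10.1]
grip_width: -0.0001
gripper_force: 6.8
```

The strap is hard against its stop: force is rising with no further motion. I'll back off and lift.

Request:
send_rows(
  steps=[
    {"dx": 0,"dy": -1,"dz": 0,"yaw": 0,"gripper": 0},
    {"dx": 0,"dy": -3,"dz": 0,"yaw": 0,"gripper": 0},
    {"dx": 0,"dy": -4,"dz": -4,"yaw": 0,"gripper": 0},
    {"dx": 0,"dy": -4,"dz": -9,"yaw": 0,"gripper": 0},
    {"dx": 0,"dy": -4,"dz": -14.5,"yaw": 0,"gripper": 0},
  ],
)

```text
clock: 6.85
tcp_pos: [0.5193, 0.0813, 0.198]
orientation: [2.115, 2.32, 0.002]
contact_force: [0.8, 1.0, -0.1]
grip_width: 0.0001
gripper_force: 0.0
```

Run:
```python
from h import *
st();strap('top3')
f=pickle.load(open('top3.pkl','rb'))
# dark paddle points
P=np.array([world(f,u,v) for u in range(355,450) for v in range(190,290) if f['color'][v,u].max()<50])
P=P[(P[:,2]>.115)&(P[:,1]<0)&(np.hypot(*(P[:,:2]-PIV).T)<.12)];print(len(P),P.min(0).round(3),P.max(0).round(3),P.mean(0).round(3))
e=np.array([np.sin(a0),-np.cos(a0)]);s=(P[:,:2]-PIV)@e
print(np.polyfit(s,P[:,2],1),s.min(),s.max())
for r in (.06,.075):
    c=PIV+r*e;rel(c,.2,a0)
im=f['color'][130:330,240:480,::-1];cv2.imwrite('pics/top3c.png',cv2.resize(im,None,fx=3,fy=3))
```

```text
t 6.85 tcp [0.5193 0.0813 0.198 ] R [2.115e+00 2.320e+00 2.000e-03] F [ 0.8  1.  -0.1] w 5.852965772680406e-05 q [-0.93  0.32  0.81  1.97 -0.28  0.96  0.11]
strap th 0.013610622065201167 7 [-0.06311001  0.0624861 ]
1 [ 0.599 -0.064  0.174] [ 0.599 -0.064  0.174] [ 0.599 -0.064  0.174]
[1.14488044 0.08698604] 0.07597827576619375 0.07597827576619375
dx -13.54 dy 5.98 dz 0.52 yaw 0.1 | tgt [ 0.5955 -0.0485  0.2   ]
dx -15.04 dy 5.98 dz 0.51 yaw 0.1 | tgt [ 0.5968 -0.0634  0.2   ]<stdin>:8: RankWarning: Polyfit may be poorly conditioned
```

View pics/top3c.png

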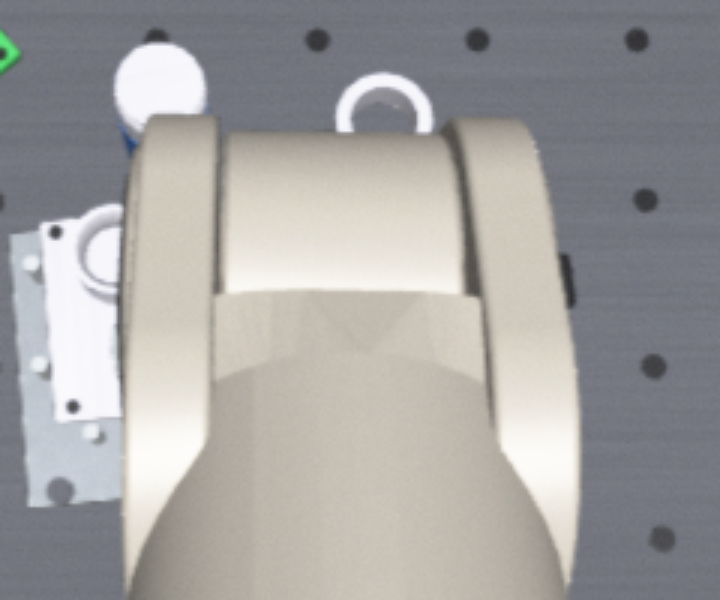

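The top view is blocked by the arm, and only the paddle's end shows, at crop (570,280). Depth puts that end at z 0.174 and 76 mm from the pivot, in line with the closed strap (lever ≈ 0.32). Moving over the paddle.

Request:
send_rows(
  steps=[
    {"dx": -3,"dy": 1.2,"dz": -1,"yaw": 0,"gripper": 0},
    {"dx": -7,"dy": 3,"dz": -1,"yaw": 0,"gripper": 0},
    {"dx": -11,"dy": 4.5,"dz": -1,"yaw": 0,"gripper": 0},
    {"dx": -15,"dy": 6,"dz": -1,"yaw": 0,"gripper": 0},
    {"dx": -15,"dy": 6,"dz": -1,"yaw": 0,"gripper": 0},
  ],
)

```text
clock: 7.52
tcp_pos: [0.5937, -0.0671, 0.2072]
orientation: [2.12, 2.312, 0.0]
contact_force: [-0.2, 0.2, 0.3]
grip_width: 0.0001
gripper_force: 0.0
```

Run:
```python
from h import *
e=np.array([np.sin(a0),-np.cos(a0)])
st();rel(PIV+.075*e,.17,a0);rel(PIV+.075*e,.095,a0)
f=grab('side','s4')
im=f['color'][150:340,270:470,::-1];cv2.imwrite('pics/s4c.png',cv2.resize(im,None,fx=3,fy=3))
```

```text
t 7.525 tcp [ 0.5937 -0.0671  0.2072] R [2.12  2.312 0.   ] F [-0.2  0.2  0.3] w 8.104804608619667e-05 q [-0.58  0.45  0.8   1.8  -0.37  1.04  0.44]
dx 0.36 dy 0.33 dz 3.72 yaw -0.2 | tgt [ 0.5968 -0.0634  0.17  ]
dx 0.38 dy 0.30 dz 11.22 yaw -0.2 | tgt [ 0.5968 -0.0634  0.095 ]
```

View pics/s4c.png

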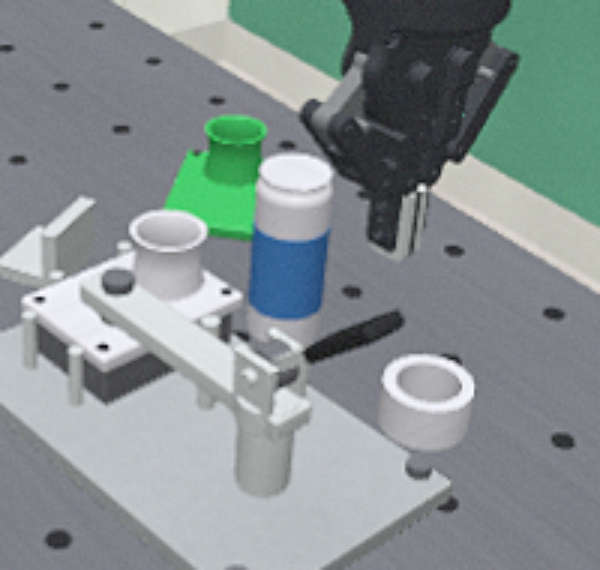

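The side crop shows the strap closed over the flange against its stop, the paddle's end at (390,325) and the fingertips above it at (395,250). I'll check the lever height by depth.

Run:
```python
from h import *
f=pickle.load(open('s4.pkl','rb'))
for X in ([.597,-.064,.17],[.5968,-.0634,.107]): print(proj(f,np.array(X)))
for p in ((385,325),(395,322),(360,335),(330,348)):
    print(p,world(f,270+p[0]/3,150+p[1]/3).round(3))
print('fingers',world(f,270+383/3,150+235/3),world(f,270+395/3,150+252/3))
```

```text
[397.43774844 258.94396085]
[392.7673994  290.68728927]
(385, 325) [ 0.597 -0.066  0.172]
(395, 322) [ 0.604 -0.066  0.172]
(360, 335) [ 0.582 -0.063  0.17 ]
(330, 348) [ 0.581 -0.044  0.151]
fingers [ 0.57964779 -0.07285837  0.23565279] [ 0.5865313  -0.07554859  0.22513337]
```

Request:
send_rows(
  steps=[
    {"dx": 0.35,"dy": 0.3,"dz": 1.2,"yaw": 0,"gripper": 0},
    {"dx": 0.35,"dy": 0.3,"dz": 2.4,"yaw": 0,"gripper": 0},
    {"dx": 0.35,"dy": 0.3,"dz": 3.6,"yaw": 0,"gripper": 0},
    {"dx": 0.35,"dy": 0.3,"dz": 4.4,"yaw": 0,"gripper": 0},
    {"dx": 0.35,"dy": 0.3,"dz": 5,"yaw": 0,"gripper": 0},
  ],
)

```text
clock: 8.2
tcp_pos: [0.5956, -0.0617, 0.1573]
orientation: [2.114, 2.317, -0.003]
contact_force: [-1.6, -10.7, 14.3]
grip_width: -0.0002
gripper_force: 6.9
```

Request:
send_rows(
  steps=[
    {"dx": 0,"dy": 0,"dz": 0.6,"yaw": 0,"gripper": 0},
    {"dx": 0,"dy": 0,"dz": 1.2,"yaw": 0,"gripper": 0},
    {"dx": 0,"dy": 0,"dz": 1.8,"yaw": 0,"gripper": 0},
    {"dx": 0,"dy": 0,"dz": 2.4,"yaw": 0,"gripper": 0},
    {"dx": 0,"dy": 0,"dz": 3,"yaw": 0,"gripper": 0},
  ],
)

```text
clock: 8.82
tcp_pos: [0.5958, -0.0584, 0.1266]
orientation: [2.114, 2.321, 0.001]
contact_force: [0.2, -0.4, 5.3]
grip_width: -0.0
gripper_force: 2.2
```

Request:
send_rows(
  steps=[
    {"dx": 0,"dy": 0,"dz": 0.5,"yaw": 0,"gripper": 0},
    {"dx": 0,"dy": 0,"dz": 1,"yaw": 0,"gripper": 0},
    {"dx": 0,"dy": 0,"dz": 1.5,"yaw": 0,"gripper": 0},
    {"dx": 0,"dy": 0,"dz": 2,"yaw": 0,"gripper": 0},
    {"dx": 0,"dy": 0,"dz": 2.4,"yaw": 0,"gripper": 0},
  ],
)

```text
clock: 9.45
tcp_pos: [0.5959, -0.0594, 0.1028]
orientation: [2.114, 2.32, 0.0]
contact_force: [0.0, -3.8, 5.7]
grip_width: -0.0002
gripper_force: 2.6
```

Request:
send_rows(
  steps=[
    {"dx": 0,"dy": 0,"dz": 0.3,"yaw": 0,"gripper": 0},
    {"dx": 0,"dy": 0,"dz": 0.5,"yaw": 0,"gripper": 0},
  ],
)

```text
clock: 9.7
tcp_pos: [0.5959, -0.0598, 0.0978]
orientation: [2.114, 2.319, -0.0]
contact_force: [-0.1, -4.8, 6.6]
grip_width: -0.0001
gripper_force: 2.7
```

Request:
send_rows(
  steps=[
    {"dx": 0,"dy": 0,"dz": 0.3,"yaw": 0,"gripper": 0},
    {"dx": 0,"dy": 0,"dz": 0.5,"yaw": 0,"gripper": 0},
  ],
)

```text
clock: 9.95
tcp_pos: [0.5959, -0.06, 0.0929]
orientation: [2.114, 2.319, -0.0]
contact_force: [0.2, -4.0, 10.1]
grip_width: -0.0001
gripper_force: 5.2
```

Request:
send_rows(
  steps=[
    {"dx": 0,"dy": 0,"dz": 0.2,"yaw": 0,"gripper": 0},
    {"dx": 0,"dy": 0,"dz": 0.3,"yaw": 0,"gripper": 0},
  ],
)

```text
clock: 10.2
tcp_pos: [0.5962, -0.06, 0.0923]
orientation: [2.116, 2.319, 0.003]
contact_force: [-8.5, -0.9, 32.2]
grip_width: -0.0001
gripper_force: 16.5
```

Run:
```python
from h import *
st();f=grab('side');e=np.array([np.sin(a0),-np.cos(a0)])
for s in (.055,.09,.1):
    X=np.array([*(PIV+s*e),.107]);u,v=proj(f,X);print(s,u,v,world(f,u,v).round(3),f['color'][int(v),int(u)])
```

```text
t 10.2 tcp [ 0.5962 -0.06    0.0923] R [2.116 2.319 0.003] F [-8.5 -0.9 32.2] w -0.00011573724261957236 q [-0.51  0.59  0.69  1.89 -0.5   0.84  0.53]
0.055 383.7921990339612 284.6095750008404 [ 0.582 -0.056  0.121] [40 39 41]
0.09 399.69031164148737 295.37191044625115 [ 0.599 -0.077  0.106] [59 59 64]
0.1 404.3971540724792 298.55824265110243 [ 0.601 -0.087  0.105] [59 61 61]
```

The paddle's top face is at about 106 mm, so the lever is level at its hard stop with 32 N on it. I'll hold briefly, then rise clear.

Request:
send_rows(
  steps=[
    {"dx": 0,"dy": 0,"dz": 0,"yaw": 0,"gripper": 0},
    {"dx": 0,"dy": 0,"dz": -0.4,"yaw": 0,"gripper": 0},
    {"dx": 0,"dy": 0,"dz": -2,"yaw": 0,"gripper": 0},
    {"dx": 0,"dy": 0,"dz": -6,"yaw": 0,"gripper": 0},
    {"dx": 0,"dy": 0,"dz": -11,"yaw": 0,"gripper": 0},
  ],
)

```text
clock: 10.88
tcp_pos: [0.5941, -0.0574, 0.1999]
orientation: [-2.114, -2.322, 0.003]
contact_force: [1.5, 0.5, 0.1]
grip_width: -0.0001
gripper_force: 0.0
```

Request:
send_rows(
  steps=[
    {"dx": 0,"dy": 0,"dz": -2,"yaw": 0,"gripper": 0},
    {"dx": 0,"dy": 0,"dz": -2,"yaw": 0,"gripper": 0},
    {"dx": 0,"dy": 0,"dz": -2,"yaw": 0,"gripper": 0},
  ],
)

```text
clock: 11.25
tcp_pos: [0.594, -0.0573, 0.2178]
orientation: [-2.113, -2.322, 0.002]
contact_force: [-0.4, -0.7, -0.5]
grip_width: 0.0001
gripper_force: 0.0
```

Run:
```python
from h import *
st();f=grab('side');e=np.array([np.sin(a0),-np.cos(a0)]);b=pickle.load(open('side0.pkl','rb'))
for s in (.055,.07,.09,.1):
    u,v=proj(f,np.array([*(PIV+s*e),.107]));print(s,world(f,u,v).round(3))
for s in (.06,.1,.125,.158):
    X=np.array([*(PIV-s*e),.082]);u,v=proj(f,X);print('strap',X.round(3),world(f,u,v).round(3))
# manifold tube rim region, before vs after
for n,g in(('b',b),('a',f)): print(n,[world(g,*p).round(3) for p in((300,247),(316,260),(279,250))])
```

```text
t 11.25 tcp [ 0.594  -0.0573  0.2178] R [-2.113e+00 -2.322e+00  2.000e-03] F [-0.4 -0.7 -0.5] w 0.00014899003148389085 q [-0.6   0.44  0.8   1.79 -0.36  1.07  0.42]
0.055 [ 0.597 -0.042  0.105]
0.07 [ 0.598 -0.057  0.105]
0.09 [ 0.599 -0.078  0.106]
0.1 [ 0.6   -0.087  0.106]
strap [0.585 0.071 0.082] [0.587 0.074 0.08 ]
strap [0.581 0.111 0.082] [0.583 0.113 0.08 ]
strap [0.579 0.136 0.082] [0.581 0.139 0.079]
strap [0.576 0.169 0.082] [0.578 0.171 0.08 ]
b [array([0.58 , 0.187, 0.056]), array([0.582, 0.133, 0.056]), array([0.539, 0.201, 0.056])]
a [array([0.561, 0.158, 0.08 ]), array([0.565, 0.108, 0.077]), array([0.539, 0.201, 0.056])]
```

The lever stayed level after release, the strap is at its stop, and the arm is clear of everything.

```bash
python3 -c "
from bench import workorder
print(workorder.hand_in())"
```

```text
the job is handed in; nothing more can be done
None
```

The job is handed in at about 11 s on the robot's clock: the strap was pushed to its stop pin first, then the cam lever fully down, and the arm is clear; no verdict came back, the pad's force on the flange was not measured, and the bystanders were not re-measured.

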